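# Prop the bin lid on its stay and clear out the last carton

## Task

The dry-goods bin is about to be refilled. Lift its lid by the steel bow handle until the notched stay on its left side drops over the stud, and lower the lid gently onto the stay so that it stands open by itself; then lift the last carton out of the bin and stand it upright on the tray, inside its rim. Leave the lid propped, do not knock or drop it, do not let the carton fall, and leave the other things where they are.

Things in the scene. Friction and masses are not known exactly. Their poses are not given: they have to be found in the camera images.
- bin: White open-topped dry-goods bin with a hinged wooden lid, which does not move. Outside 140 (its x) by 240 (its y) by 95 mm high; walls 6 mm, inner floor 11 mm above the worktop. Origin: centre of its underside; its x axis points from the front (handle side) to the back (hinge side), y to its left, z up.
- lid (a joint): Lid hinge, rad: 0 shut, grows as the front edge lifts, stop at 1.5. The lid (0.24 to 0.45 kg, 12 mm thick, 246 mm wide, front edge 152 mm from the hinge axis) falls shut if let go before the stay has caught. The sprung stay drops over the stud by itself past about 1.31 (lift to 1.43 to be sure); the lid comes to rest on it at about 1.29. Let down gently = well under 1 rad/s, held until it rests.
- lid_hinge (a point): Point on the hinge axis in the middle of the lid's back edge, at x = +73 mm, z = 103 mm in the bin's frame; the axis runs along the bin's y. Overhead a shelf hangs, its lower edge 0.45 m above the worktop; its front edge lies 100 to 160 mm beyond the handle of the propped lid, so lean the top of the gripper towards the robot there.
- lid_handle (a point): Centre of the bow handle's round steel bar: 12 mm thick, straight and free over 80 mm along the bin's y, in the plane of the lid, 38 mm ahead of its front edge (32 mm clear gap), 190 mm from the hinge axis; 103 mm above the worktop when shut, 285 mm when propped. Can be pinched from above, turns between the fingers as the lid swings. This point's axes turn with the lid.
- stay_notch (a point): Seat of the notch in the stay, a flat steel bar 168 mm long and 12 mm wide on the outside of the bin's left wall, pivoted on the lid's left edge 120 mm from the hinge. The point coincides with stay_stud (within 2 mm) when the stay has caught; before it has dropped in, it is 6 mm or more away.
- stay_stud (a point): Centre of the stud, a steel pin 8 mm thick standing out of the bin's left wall, 45 mm ahead of the hinge and 30 mm below it.
- carton: Small dark-red carton, 39 (its x) by 66 (its y) by 71 mm high, 40 to 90 g, standing in the front half of the bin, its 39 mm side roughly along the bin's y. Origin: centre of its underside, z up. Grip it over the 39 mm.
- tray: Wooden tray, loose, 0.6 kg, outside 160 (its x) by 210 (its y) mm; rim 8 mm thick and 20 mm high, floor 8 mm thick, so its inside measures 144 by 194 mm, 12 mm deep. Origin: centre of its underside, z up.
- tea_caddy: Square wooden-lidded tea caddy, 67 by 67 by 85 mm, a bystander. Origin: centre of its underside.
- tuna_tin: Low round tin, 86 mm across, 40 mm high, a bystander. Origin: centre of its underside.
- mustard_jar: Glass jar with a lid, 62 mm across, 100 mm high, a bystander. Origin: centre of its underside. It stands by the shelf's left upright, a post on the worktop at about x = 0.49, y = 0.49 that the arm must pass clear of when it leaves its start pose.

How it is judged (in metres and radians):
On the way, in this order (a step that is already met when the one before it is completed fails the run):
1. the lid stands propped on its stay, the notch over the stud, with the robot off the bin (value of joint lid between 1.22 and 1.38 rad and distance between stay_notch and stay_stud below 0.004 m and contact force between each of the fingers, the arm and bin below 0.05 N), for 0.3 s.
2. the carton is lifted clear of the bin while the lid stays propped (value of joint lid between 1.22 and 1.38 rad and distance between stay_notch and stay_stud below 0.004 m and height (world z) of carton above 0.105 m).
At the end, for the whole second after the job is handed in: The lid rests open on its stay by itself (1.22 to 1.38 rad, notch within 4 mm of the stud); the carton stands upright (within 0.08 rad) and still on the floor of the tray, inside its rim (its centre within 60 mm in x, 85 mm in y of the tray's); the tray lies flat; no robot part touches the bin (all of step 1 and x of carton in the frame of tray between -0.06 and 0.06 m and y of carton in the frame of tray between -0.085 and 0.085 m and z of carton in the frame of tray between 0.004 and 0.012 m and angle between carton's own z axis and vertical below 0.08 rad and linear speed of carton below 0.02 m/s and height (world z) of tray below 0.01 m and angle between tray's own z axis and vertical below 0.05 rad).
It fails at once if the lid is dropped or knocked, so that it closes faster than 1 rad/s (velocity of joint lid below -1 rad/s).
It fails at once if the carton falls free (faster than 0.6 m/s with no finger on it) (linear speed of carton above 0.6 m/s and contact force between the fingers and carton below 0.01 N).
It fails at once if a bystander is pushed more than 30 mm or tipped (distance of any of tea_caddy, tuna_tin, mustard_jar from where it was at the start of the episode above 0.03 m or angle between any of tea_caddy, tuna_tin, mustard_jar's own z axis and vertical above 0.3 rad).
It also fails if it takes over 67 s, if anything falls off the work surface, if the arm or the gripper's body presses on something with over 40 N, if the wrist force passes 120 N, or if a joint passes its speed limit or range.

## Robot

A 6-joint arm with a two-finger parallel gripper is mounted at the origin on a cart in front of the work surface, level with it; the furniture and walls round the work are solid. World frame = base frame: x ahead of the robot, y to its left, z up, the work surface at z = 0. Lengths are in mm, angles in rad, forces in N, time in s.
With the tool pointing down it reaches from about 375 to 900 mm from the base axis. Payload 3.1 kg.
Tool frame: the origin (TCP) lies at the very end of the fingers, on their centre line; the grasp point (between the pads) lies ctrl.tcp_to_grasp behind it (ctrl.tcp_to_grasp is the distance from the TCP to the grasp point, in mm); z points along the fingers, y is the line along which they close (so a half turn about z gives the same grasp; the last joint's range is limited). The gripper opens to 87 mm and grips with 3 to 60 N. Pads are 19 mm wide; open, the fingers measure 117 mm over their backs; the gripper's body (75 mm by 190 mm) begins 51 mm behind the grasp point.
Start: joints at [1.063, 0.527, 1.433, -0, 1.181, -0.178], TCP at [201.776, 591.509, 183.048] pointing down, gripper open.
Joint ranges: [-3.08, 3.08], [-0.75, 2.2], [0.22, 2.44], [-1.43, 4.57], [0, 2.65], [-2.85, 2.85]. Speed limits (rad/s): [2.79, 2.79, 3.14, 3.14, 3.14, 3.14].

## Interface

Orientations are given as [roll, pitch, yaw] about the fixed x, y, z axes, in that order (R = Rz(yaw) Ry(pitch) Rx(roll)).
In Python, from cell import ctrl gives the robot as it stands.
- The arm moves only by the shell command python3 -m pendant 'ROWS' [FORCE]. ROWS is JSON, a list of rows, each a list of 5 numbers: the shift along the tool's x, y, z in m, then the turn about the tool's z in units of 6 degrees (1.0 is 6 degrees), then the opening, from 0 (shut) to 1 (fully open). A call has 1 to 20 rows; each row is the pose to reach, as a shift and turn from the pose commanded when the call began, along the tool's axes at that moment; what a row does not reach only later rows make up. A row lasts 1/12 s, in which the tool goes at most 41.7 mm and 7.16 degrees, less where a joint would pass 70% of its speed; a pose out of reach is approached as far as the arm can. A call with a gripper value outside its range is refused whole. The fingers move at their own pace and stop on an object; FORCE is the grip in N (left out, the last holds). Time passes only in rows, so rows that repeat a pose let the fingers close. It gives the time, the measured TCP pose, the force, the opening and the grip force at its end, in the units of the state.
- ctrl.state(): the state, without advancing time (a new reading comes with each control period).
- ctrl.read_camera(name): name is "scene" or "top"; returns (picture, depth): 480x640x3 uint8, blue, green, red; 480x640 float32, mm along the optical axis (not along the pixel's ray), 0 where there is no reading.
- ctrl.get_calibration(name): a dict with "mtx" (3x3 intrinsics, pixels), "k1" (the pictures are not rectified: a ray, as slopes to the right and down, at radius r is drawn at 1 + k1 r^2 times it, then the intrinsics apply), "origin" and "attitude" of the camera in the world. Camera axes: x right, y down, z forward; pixel columns grow to the right and rows downward; lengths in mm; the calibration is good to about 2 mm. A picture is of the moment at which its call begins. get_calibration takes no time and is no camera call.
- ctrl.finish_job(): hands the job in; it is judged then, once.
The state is a dict: "time_s": time; "q": joint angles; "joint_vel": joint speeds; "joint_efforts": joint torques, N m; "eef_pos": TCP position; "tcp_rot": TCP orientation; "wrist_force": force on the tool from outside, world axes, zero at the start; "ft_torque": the same for the moment, N m; "grip_width": opening from 0.0 (shut) to 1.0 (fully open); "gripper_force": force on a finger pad.
Only numpy, scipy, OpenCV 4.12 (cv2) and the standard library are available. Lean on these libraries where they do the work, as an engineer would, in place of code of your own. Each camera call takes 0.05 s, during which the arm holds its last target. There are 200 camera calls.

## Working session

There is one attempt and no reset: what is moved stays moved. The work goes in short steps, Python scripts to look and compute and a shell command to move; the robot and the scene stay as the last step left them, time stands still between calls to the robot, and variables do not carry over. Pictures are saved under pics/ and viewed, at most 10 in all, crops included, and the job is handed in when it is done.

```bash
ls; mkdir -p pics; python3 - <<'E'
from cell import ctrl
import cv2,numpy as np
print(ctrl.state(), ctrl.tcp_to_grasp)
for n in ("scene","top"):
    p,d=ctrl.read_camera(n); cv2.imwrite(f"pics/{n}0.png",p); np.save(f"pics/{n}0.npy",d)
    print(n,ctrl.get_calibration(n))
E
```

```text
pics
{'time_s': 0.0, 'q': array([ 1.06351101e+00,  5.28456321e-01,  1.43391694e+00, -7.40274353e-05,
        1.18138998e+00, -1.78487224e-01]), 'joint_vel': array([-0.00017562, -0.00010481, -0.00217589,  0.00133441,  0.00018561,
       -0.00118892]), 'joint_efforts': array([ 1.96472394e-05, -4.40039492e+01, -1.76595175e+01,  6.32483256e-02,
        5.80889569e-02, -1.73126941e-04]), 'eef_pos': array([201.39459133, 590.78833233, 182.07312663]), 'tcp_rot': array([-3.13944440e+00, -3.18030542e-04,  2.81282240e+00]), 'wrist_force': array([-0.51047542,  0.10387019, -0.22125728]), 'ft_torque': array([ 0.05982493,  0.00960269, -0.01456059]), 'gripper_force': 0.0, 'grip_width': 1.0036294939962407} 18.700000000000003
scene {'mtx': array([[480.65990538,   0.        , 330.03074739],
       [  0.        , 480.65990538, 237.35149912],
       [  0.        ,   0.        ,   1.        ]]), 'k1': 0.04438773614962455, 'origin': array([-270.12429517, -411.32218982,  597.29808023]), 'attitude': array([-2.067753  ,  0.01276583, -1.03246489])}
top {'mtx': array([[603.95141747,   0.        , 321.63205213],
       [  0.        , 603.95141747, 244.45825441],
       [  0.        ,   0.        ,   1.        ]]), 'k1': -0.1726162866833413, 'origin': array([ -67.57961206,  210.57246002, 1451.62511969]), 'attitude': array([-2.70457584,  0.00642334, -1.78689559])}
```

View pics/scene0.png

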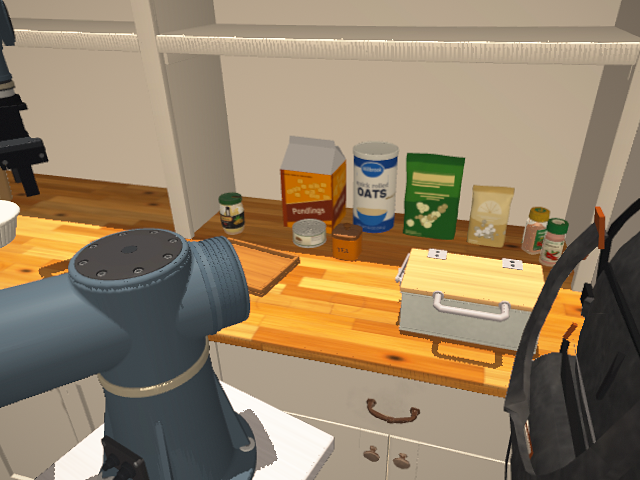

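View pics/top0.png

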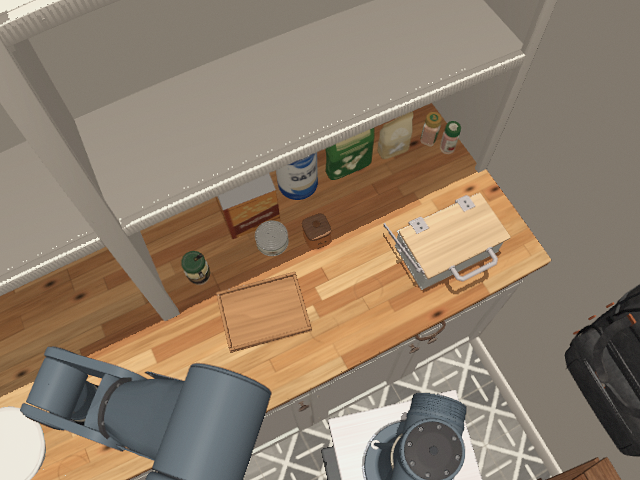

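The scene view shows the bin on the right with its bow handle at about (470,310), the tray at (265,265), and the caddy and tin at (347,240) and (310,234). In the top view the lid is at about (450,235), the handle at (475,265), the tray at (265,312), the jar at (196,266), the tin at (271,238) and the caddy at (317,228).

```bash
cat > h.py <<'E'
import numpy as np,cv2
from scipy.spatial.transform import Rotation as Ro
from cell import ctrl
def cam(n):
    c=ctrl.get_calibration(n); return c,Ro.from_euler('xyz',c['attitude']).as_matrix()
def rays(n,uv):
    c,R=cam(n); K=c['mtx']
    s=cv2.undistortPoints(np.float64(uv).reshape(-1,1,2),K,np.array([c['k1'],0,0,0,0.]),).reshape(-1,2)
    return c['origin'],np.c_[s,np.ones(len(s))]@R.T
def plane(n,uv,z):
    o,r=rays(n,uv); return o+r*((z-o[2])/r[:,2:])
def cloud(n,d):
    v,u=np.mgrid[0:480,0:640]; o,r=rays(n,np.c_[u.ravel(),v.ravel()])
    P=o+r*d.reshape(-1,1); P[d.ravel()==0]=np.nan
    return P.reshape(480,640,3)
def rect(P):
    (c,s,a)=cv2.minAreaRect(np.float32(P[:,:2])); return np.round(c,1),np.round(s,1),round(a,2)
E
python3 - <<'E'
from h import *
d=np.load('pics/top0.npy');im=cv2.imread('pics/top0.png');P=cloud('top',d)
z=P[...,2]
def box(u0,u1,v0,v1):
    m=np.zeros(z.shape,bool);m[v0:v1,u0:u1]=1;return m
for uv in [(450,235),(475,262),(265,312),(350,300),(271,238),(317,222),(196,262)]: print(uv,P[uv[1],uv[0]].round(1),im[uv[1],uv[0]])
hsv=cv2.cvtColor(im,cv2.COLOR_BGR2HSV)
lid=box(370,520,180,300)&(abs(z-109)<8); print('lid+handle',lid.sum(),np.nanmedian(z[lid]))
wood=lid&(hsv[...,1]>50); k=cv2.morphologyEx(wood.astype(np.uint8),cv2.MORPH_OPEN,np.ones((9,9)))>0
v,u=np.nonzero(k);print('lid',rect(plane('top',np.c_[u,v],109)))
h=box(445,505,240,290)&(hsv[...,1]<50)&(z>90); v,u=np.nonzero(h); 
Q=plane('top',np.c_[u,v],106);print('handle',h.sum(),rect(Q),np.nanmedian(z[h]))
t=box(205,325,262,360)&(z>4)&(z<35); v,u=np.nonzero(t);print('tray',t.sum(),rect(plane('top',np.c_[u,v],20)),np.nanpercentile(z[t],[5,50,95]))
t=(t.astype(np.uint8)*255); print(cv2.connectedComponentsWithStats(t)[2])
E
```

```text
(450, 235) [ 503.1 -233.   108.4] [159 201 234]
(475, 262) [ 455.4 -307.1    9.1] [103 113 117]
(265, 312) [440.5 254.4   8.9] [104 152 205]
(350, 300) [429.   37.1  -1.3] [ 78 125 185]
(271, 238) [627.1 202.4  36. ] [117 127 133]
(317, 222) [625.   79.7  79.1] [34 51 79]
(196, 262) [571.5 395.4 100.3] [51 72 54]
lid+handle 5458 107.3403540373647
lid (array([ 503.6, -246. ]), array([146.7, 247.4]), 14.22)
handle 324 (array([ 414.1, -268.6]), array([ 46.3, 131.6]), 14.33) 106.21452987002783
tray 4274 (array([445.5, 257.8]), array([305.7, 256.2]), 77.53) [ 4.33375985  7.75668415 19.76579698]
[[     0      0    640    480 302926]
 [   215    262      1      1      1]
 [   233    263      2      2      2]
 ...
 [   284    359      1      1      1]
 [   289    359      1      1      1]
 [   316    359      1      1      1]]
```

```bash
python3 - <<'E'
from h import *
from cell import ctrl
d=np.load('pics/top0.npy');im=cv2.imread('pics/top0.png');P=cloud('top',d);z=P[...,2]
a=np.radians(14.25);ex=np.array([np.cos(a),np.sin(a)]);ey=np.array([-ex[1],ex[0]])
lidc=np.array([503.6,-246.]);hinge=lidc+ex*(152-73.4); bar=hinge-190*ex
print('hinge',hinge.round(1),'bar',bar.round(1))
# shelf front edge in bin frame (x rel hinge)
m=(z>430)&(z<600)&(np.mgrid[0:480,0:640][0]<260)
Q=P[m];q=(Q[:,:2]-hinge)
X=q@ex;Y=q@ey
for lo in range(-200,500,100):
    s=(Y>lo)&(Y<lo+100)
    if s.sum()>20: print(lo,s.sum(),np.percentile(X[s],[0,.5,2,5]).round(0),np.percentile(Q[s,2],[1,50,99]).round(0))
S=cloud('scene',np.load('pics/scene0.npy'));i2=cv2.imread('pics/scene0.png')
sh=S[30:70,160:640].reshape(-1,3);sh=sh[(sh[:,2]>420)&(sh[:,2]<600)]
X=(sh[:,:2]-hinge)@ex;Y=(sh[:,:2]-hinge)@ey
for lo in range(-200,500,100):
    s=(Y>lo)&(Y<lo+100)
    if s.sum()>20: print('sc',lo,s.sum(),np.percentile(X[s],[1,5,50]).round(0),np.percentile(sh[s,2],[1,5,50,99]).round(0))
# gripper seen at start
g=S[0:200,0:70].reshape(-1,3);st=np.array([201.4,590.8]);g=g[np.hypot(*(g[:,:2]-st).T)<180]
yw=2.8128;tx=np.array([np.cos(yw),np.sin(yw)]);ty=np.array([np.sin(yw),-np.cos(yw)])
L=(g[:,:2]-st)
for zz in range(180,520,20):
    s=abs(g[:,2]-zz-10)<10
    if s.sum()>5: print('g',zz-182,s.sum(),'tx',np.percentile(L[s]@tx,[3,97]).round(0),'ty',np.percentile(L[s]@ty,[3,97]).round(0))
# tray
m=np.zeros(z.shape,bool);m[262:360,205:325]=1
t=m&(z>4.5)&(z<30);t=cv2.morphologyEx(t.astype(np.uint8),cv2.MORPH_OPEN,np.ones((3,3)))
n,l,st_,_=cv2.connectedComponentsWithStats(t);k=1+np.argmax(st_[1:,4]);v,u=np.nonzero(l==k);print('tray',st_[k],rect(plane('top',np.c_[u,v],20)))
for nme,r,h in (('caddy',(300,335,210,245),70),('tin',(254,290,218,256),35),('jar',(180,212,248,285),90)):
    s=np.zeros(z.shape,bool);s[r[2]:r[3],r[0]:r[1]]=1;s&=z>h-8;s&=z<h+25
    print(nme,s.sum(),np.nanmedian(P[s],0).round(0))
E
```

```text
hinge [ 579.8 -226.7] bar [ 395.6 -273.4]
-200 3391 [87. 89. 90. 91.] [458. 486. 491.]
-100 4339 [86. 87. 88. 90.] [458. 486. 491.]
0 5288 [84. 86. 87. 89.] [459. 486. 507.]
100 6246 [83. 85. 86. 88.] [459. 487. 548.]
200 7328 [82. 84. 85. 87.] [460. 487. 589.]
300 7922 [81. 83. 84. 86.] [460. 487. 596.]
400 8276 [80. 81. 83. 85.] [460. 487. 596.]
sc -200 2261 [87. 88. 92.] [454. 457. 481. 489.]
sc -100 2052 [85. 87. 91.] [454. 457. 481. 489.]
sc 0 1828 [84. 85. 89.] [455. 457. 481. 489.]
sc 100 1682 [83. 84. 88.] [454. 457. 480. 488.]
sc 200 1538 [82. 83. 87.] [454. 456. 480. 489.]
sc 300 1394 [81. 82. 85.] [454. 457. 480. 489.]
sc 400 1268 [79. 80. 84.] [454. 456. 479. 489.]
g 38 176 tx [-10.  11.] ty [-56.  48.]
g 58 172 tx [-10.  11.] ty [-59.  46.]
g 78 136 tx [-10.  11.] ty [-62. -55.]
g 98 258 tx [-33.  34.] ty [-90. -61.]
g 118 477 tx [-35.  34.] ty [-94. -83.]
g 138 685 tx [-34.  28.] ty [-97. -49.]
g 158 292 tx [-22.  16.] ty [-54. -46.]
g 178 244 tx [-21.  11.] ty [-53. -47.]
g 198 337 tx [-35.   4.] ty [-53. -14.]
g 218 203 tx [-34.  -5.] ty [-35.  -7.]
g 238 158 tx [-34. -10.] ty [-35.  -9.]
g 258 104 tx [-32. -16.] ty [-31. -10.]
g 278 51 tx [-33. -23.] ty [-25.  -8.]
g 298 111 tx [-56. -31.] ty [-47.  -7.]
g 318 162 tx [-58. -30.] ty [-88. -19.]
tray [ 217  272   94   79 1309] (array([441. , 259.1]), array([164.3, 208.5]), 3.53)
caddy 472 [619.  84.  66.]
tin 879 [638. 204.  35.]
jar 449 [574. 404.  98.]
```

```bash
python3 - <<'E'
import cv2
im=cv2.imread('pics/scene0.png')[60:210,0:130];cv2.imwrite('pics/c1.png',cv2.resize(im,None,fx=4,fy=4))
E
```

```text
(no output)
```

View pics/c1.png

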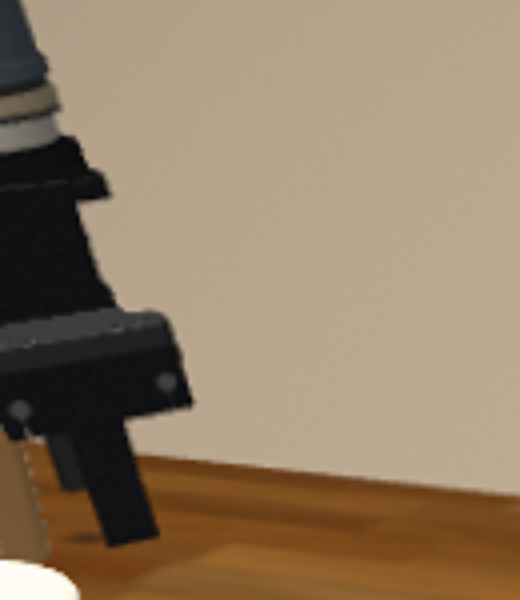

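The crop shows the gripper: the crossbar is wide (±97 mm) only from 70 to 155 mm behind the TCP, and it narrows above that. The shelf edge is about 137 mm beyond the propped handle, so a vertical tool fits under it: the crossbar top reaches only about 427 mm. I'll move by way of (420, 100).

```bash
cat >> h.py <<'E'
def rel(t,yaw=None):
    s=ctrl.state(); p=s['eef_pos']; w=s['tcp_rot'][2]; d=np.array(t)-p
    X=np.array([np.cos(w),np.sin(w)]);Y=np.array([np.sin(w),-np.cos(w)])
    print('t %.1f'%s['time_s'],'at',p.round(1),'rpy',s['tcp_rot'].round(4),'F',s['wrist_force'].round(1),'go m',np.round([d[:2]@X/1e3,d[:2]@Y/1e3,-d[2]/1e3],4), None if yaw is None else 'turn %.2f'%(-np.degrees((yaw-w+np.pi)%(2*np.pi)-np.pi)/6))
E
python3 -m pendant '[[-0.010,-0.011,-0.002,0,0.32],[-0.03,-0.033,-0.005,1,0.32],[-0.05,-0.054,-0.01,2,0.32],[-0.07,-0.076,-0.01,3,0.32],[-0.09,-0.098,-0.015,4,0.32],[-0.111,-0.12,-0.02,5,0.32],[-0.132,-0.142,-0.02,6,0.32],[-0.153,-0.165,-0.025,7,0.32],[-0.175,-0.188,-0.03,8,0.32],[-0.197,-0.212,-0.03,9,0.32],[-0.219,-0.236,-0.03,9.5,0.32],[-0.241,-0.260,-0.035,9.5,0.32],[-0.263,-0.284,-0.04,9.5,0.32],[-0.285,-0.308,-0.04,9.5,0.32],[-0.307,-0.331,-0.045,9.5,0.32],[-0.328,-0.353,-0.048,9.5,0.32],[-0.348,-0.375,-0.048,9.5,0.32],[-0.360,-0.388,-0.048,9.5,0.32],[-0.365,-0.394,-0.048,9.5,0.32],[-0.365,-0.394,-0.048,9.5,0.32]]'
python3 -c "
from h import *
rel([395.6,-273.4,200],np.radians(104.25))"
```

```text
time_s: 1.77
eef_pos: [420.4, 99.6, 230.9]
tcp_rot: [-3.141, -0.0, 1.815]
wrist_force: [-0.9, -0.8, -0.5]
grip_width: 0.32
gripper_force: 0.0
t 1.8 at [420.4  99.6 230.9] rpy [-3.1413 -0.      1.8151] F [-0.9 -0.8 -0.5] go m [-0.3559 -0.1143  0.0309] turn -0.04
```

```bash
python3 -m pendant '[[-0.008,-0.003,0,0,0.32],[-0.024,-0.008,0,0,0.32],[-0.048,-0.015,0,0,0.32],[-0.075,-0.024,0,0,0.32],[-0.102,-0.033,0.003,0,0.32],[-0.129,-0.041,0.006,0,0.32],[-0.156,-0.05,0.01,0,0.32],[-0.183,-0.059,0.013,0,0.32],[-0.210,-0.067,0.016,0,0.32],[-0.237,-0.076,0.02,0,0.32],[-0.264,-0.085,0.023,0,0.32],[-0.291,-0.093,0.026,0,0.32],[-0.315,-0.101,0.03,0,0.32],[-0.335,-0.108,0.03,0,0.32],[-0.350,-0.112,0.031,0,0.32],[-0.356,-0.114,0.031,0,0.32],[-0.356,-0.114,0.031,0,0.32],[-0.356,-0.114,0.031,0,0.32]]'
python3 - <<'E'
from h import *
rel([395.6,-273.4,84.5])
p,d=ctrl.read_camera('scene');cv2.imwrite('pics/s2.png',p);np.save('pics/s2.npy',d)
cv2.imwrite('pics/s2c.png',cv2.resize(p[150:400,340:620],None,fx=2.4,fy=2.4))
S=cloud('scene',np.load('pics/scene0.npy'))
a=np.radians(14.25);ex=np.array([np.cos(a),np.sin(a)]);ey=np.array([-ex[1],ex[0]]);hinge=np.array([579.8,-226.7])
q=S[200:370,390:560].reshape(-1,3);X=(q[:,:2]-hinge)@ex;Y=(q[:,:2]-hinge)@ey
s=(X<-165)&(X>-215)&(q[:,2]>85)&(abs(Y)<30);print('bar in scene',s.sum(),np.percentile(X[s],[2,50,98]).round(1),np.percentile(q[s,2],[2,50,98]).round(1))
s=(abs(q[:,2]-109)<4)&(X>-160);print('lid',np.percentile(X[s],[1,99]).round(1),np.percentile(Y[s],[1,99]).round(1))
E
```

```text
time_s: 3.27
eef_pos: [396.4, -271.0, 199.9]
tcp_rot: [-3.141, -0.002, 1.819]
wrist_force: [-0.2, -0.1, -0.3]
grip_width: 0.321
gripper_force: 0.0
t 3.3 at [ 396.4 -271.   199.9] rpy [-3.1414e+00 -1.5000e-03  1.8185e+00] F [-0.2 -0.1 -0.3] go m [-0.0022 -0.0014  0.1154] None
bar in scene 276 [-195.4 -192.3 -185.9] [ 99.4 106.4 110.1]
lid [-152.7  258. ] [-151.8  119.5]
```

View pics/s2c.png

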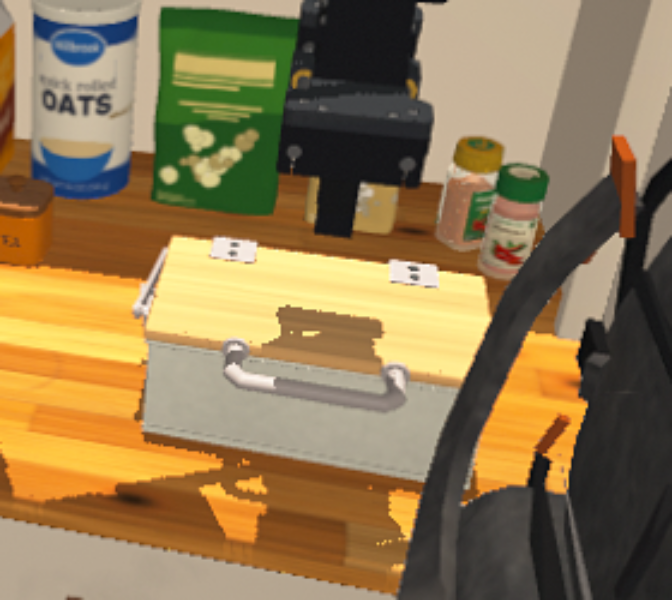

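The crop shows the tool standing over the middle of the bow handle, whose bar runs at crop row 385, columns 240–395. The measured bar centre agrees with the expected 190 mm from the hinge. I'll descend and pinch it.

```bash
python3 -m pendant '[[-0.002,-0.001,0.008,0,0.32],[-0.002,-0.001,0.024,0,0.32],[-0.002,-0.001,0.04,0,0.32],[-0.002,-0.001,0.056,0,0.32],[-0.002,-0.001,0.072,0,0.32],[-0.002,-0.001,0.086,0,0.32],[-0.002,-0.001,0.096,0,0.32],[-0.002,-0.001,0.105,0,0.32],[-0.002,-0.001,0.112,0,0.32],[-0.002,-0.001,0.115,0,0.32],[-0.002,-0.001,0.115,0,0.32]]'
python3 -m pendant '[[0,0,0,0,0.2],[0,0,0,0,0.15],[0,0,0,0,0.1],[0,0,0,0,0.05],[0,0,0,0,0.05],[0,0,0,0,0.05]]' 15
python3 -c "
from h import *
rel([395.6,-273.4,84.5])"
```

```text
time_s: 4.23
eef_pos: [395.9, -274.0, 84.5]
tcp_rot: [-3.141, -0.001, 1.818]
wrist_force: [0.6, 0.5, 0.3]
grip_width: 0.32
gripper_force: 0.0
time_s: 4.73
eef_pos: [396.2, -274.6, 85.3]
tcp_rot: [3.141, 0.0, 1.818]
wrist_force: [0.2, 1.6, 0.6]
grip_width: 0.061
gripper_force: 0.0
t 4.7 at [ 396.2 -274.6   85.3] rpy [3.1414e+00 5.0000e-04 1.8179e+00] F [0.2 1.6 0.6] go m [ 0.0013 -0.0002  0.0008] None
```

```bash
python3 - <<'E'
from h import *
p,d=ctrl.read_camera('scene');cv2.imwrite('pics/s3.png',p);q,e=ctrl.read_camera('top');print(ctrl.state()['grip_width'],ctrl.state()['gripper_force'])
np.save('pics/t3.npy',e);cv2.imwrite('pics/t3.png',q)
A=cv2.resize(p[230:370,380:560],None,fx=2.2,fy=2.2);B=cv2.resize(q[170:310,380:540],(A.shape[1],A.shape[0]));cv2.imwrite('pics/s3c.png',np.hstack([A,B]))
E
```

```text
0.05870220403357013 0.0
```

View pics/s3c.png

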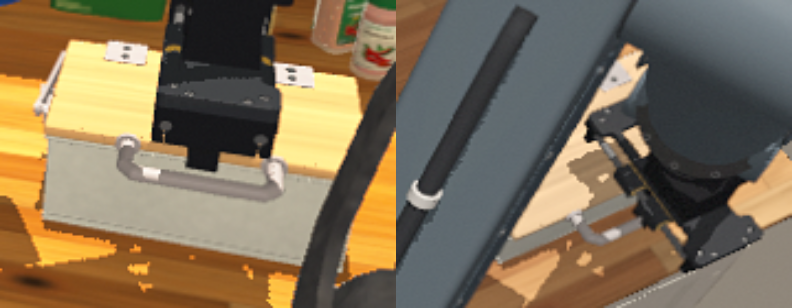

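```bash
python3 - <<'E'
from h import *
p,d=ctrl.read_camera('scene');S=cloud('scene',d)
c,R=cam('scene')
def proj(X):
    q=(np.float64(X)-c['origin'])@R; return cv2.projectPoints(q.reshape(-1,1,3),np.zeros(3),np.zeros(3),c['mtx'],np.array([c['k1'],0,0,0,0.]))[0].reshape(-1,2)
print('tcp px',proj([[396,-274,85]]),'grasp',proj([[396,-274,103]]))
# finger px in crop(200,165)-> full
g=p.astype(int)
for (a,b) in [(200,150),(203,160),(205,166),(200,185),(150,175),(240,188)]:
    u=int(380+a/2.2);v=int(230+b/2.2);print((u,v),S[v,u].round(1),g[v,u])
c2=g.max(2)<70
m=c2&(S[...,2]<150)&(np.hypot(S[...,0]-396,S[...,1]+274)<60);m[:, :440]=0
print('dark low pts',m.sum(),np.nanmin(S[m][:,2]) if m.any() else 0)
for z0 in range(80,150,10):
    s=m&(S[...,2]>=z0)&(S[...,2]<z0+10)
    if s.sum():print(z0,s.sum(),np.nanmedian(S[s],0).round(1))
E
```

```text
tcp px [[467.70835112 322.03345765]] grasp [[469.02133783 313.36202812]]
(470, 298) [ 383.2 -274.6  142.2] [25 26 26]
(472, 302) [ 383.3 -278.5  135.7] [26 24 25]
(473, 305) [ 383.9 -280.6  130.2] [24 21 23]
(470, 314) [ 392.7 -276.4  104.8] [132 139 152]
(448, 309) [ 385.  -241.7  106.9] [216 226 238]
(489, 315) [ 401.5 -304.3  107.8] [124 132 144]
dark low pts 130 124.21904278370806
120 29 [ 384.8 -277.9  127.8]
130 76 [ 383.8 -277.4  135.4]
140 25 [ 384.  -277.8  141.8]
```

The crop shows the fingertip at (205,170), above the bar, although the state reports the TCP below it. The depth puts the visible tip at z≈124 against 85 reported, so the reported TCP lies about 35–39 mm beyond the real fingertips. The fingers closed on nothing. I'll open and go about 37 mm lower in steps, watching the force.

```bash
python3 -m pendant '[[0,0,0,0,0.32],[0,0,0,0,0.32],[0,0,0,0,0.32],[0,0,0,0,0.32],[0,0,0.008,0,0.32],[0,0,0.016,0,0.32],[0,0,0.022,0,0.32],[0,0,0.022,0,0.32]]'
python3 -m pendant '[[0,0,0.004,0,0.32],[0,0,0.008,0,0.32],[0,0,0.012,0,0.32],[0,0,0.015,0,0.32],[0,0,0.015,0,0.32]]'
python3 - <<'E'
from h import *
rel([395.6,-273.4,84.5])
p,d=ctrl.read_camera('scene');cv2.imwrite('pics/s4c.png',cv2.resize(p[230:370,380:560],None,fx=3,fy=3))
S=cloud('scene',d);m=(p.max(2)<70)&(S[...,2]<170)&(np.hypot(S[...,0]-396,S[...,1]+274)<60);m[:, :440]=0
for z0 in range(50,170,10):
    s=m&(S[...,2]>=z0)&(S[...,2]<z0+10)
    if s.sum():print(z0,s.sum(),np.nanmedian(S[s],0).round(1))
E
```

```text
time_s: 5.55
eef_pos: [395.1, -273.6, 61.4]
tcp_rot: [-3.14, -0.003, 1.818]
wrist_force: [1.0, 0.1, 0.0]
grip_width: 0.321
gripper_force: 0.0
time_s: 5.97
eef_pos: [395.8, -274.2, 47.4]
tcp_rot: [-3.141, -0.001, 1.818]
wrist_force: [-0.7, -0.5, 0.4]
grip_width: 0.319
gripper_force: 0.0
t 6.0 at [ 395.8 -274.2   47.4] rpy [-3.1410e+00 -1.0000e-03  1.8179e+00] F [-0.7 -0.5  0.4] go m [ 0.0008  0.     -0.0371] None
80 14 [ 374.3 -279.8   88.6]
90 66 [ 372.9 -280.    94.7]
100 66 [ 372.6 -280.6  104.5]
110 4 [ 372.7 -284.8  110.8]
160 11 [ 405.5 -237.8  163.2]
```

View pics/s4c.png

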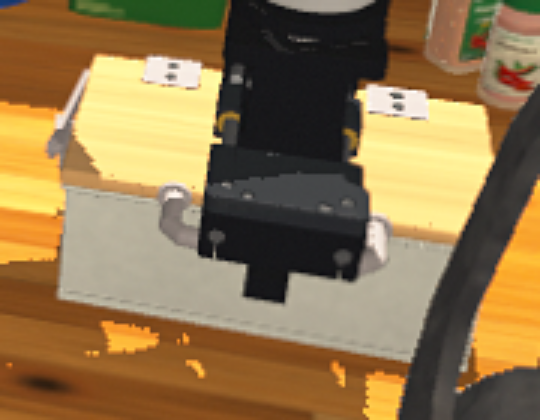

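The front finger is now in front of the bar, with its tip at crop (265,300), z≈86. The real tip is about 38 mm behind the reported TCP. I'll close on the bar.

```bash
python3 -m pendant '[[0,0,0,0,0.2],[0,0,0,0,0.1],[0,0,0,0,0.05],[0,0,0,0,0.05],[0,0,0,0,0.05],[0,0,0,0,0.05]]' 15
```

```text
time_s: 6.52
eef_pos: [398.9, -274.1, 48.4]
tcp_rot: [3.137, 0.002, 1.816]
wrist_force: [9.1, 5.2, -2.0]
grip_width: 0.13
gripper_force: 15.0
```

```bash
python3 -m pendant '[[0,0.003,0,0,0.05],[0,0.003,-0.005,0,0.05],[0,0.0035,-0.012,0,0.05],[0,0.004,-0.019,0,0.05],[0,0.005,-0.0285,0,0.05],[0,0.007,-0.038,0,0.05],[0,0.009,-0.047,0,0.05],[0,0.011,-0.056,0,0.05],[0,0.0145,-0.065,0,0.05],[0,0.018,-0.074,0,0.05],[0,0.022,-0.083,0,0.05],[0,0.026,-0.091,0,0.05],[0,0.031,-0.099,0,0.05],[0,0.036,-0.107,0,0.05],[0,0.036,-0.107,0,0.05],[0,0.036,-0.107,0,0.05]]' 
python3 -c "
from h import *
rel([395.6,-273.4,84.5])"
```

```text
time_s: 7.85
eef_pos: [429.3, -266.3, 156.4]
tcp_rot: [-3.138, 0.001, 1.82]
wrist_force: [-6.5, -4.4, 3.4]
grip_width: 0.134
gripper_force: 15.0
t 7.8 at [ 429.3 -266.3  156.4] rpy [-3.1380e+00  1.2000e-03  1.8196e+00] F [-6.5 -4.4  3.4] go m [ 0.0014 -0.0344  0.0719] None
```

```bash
python3 -m pendant '[[0,-0.001,0,0,0.05],[0,0.004,-0.007,0,0.05],[0,0.010,-0.015,0,0.05],[0,0.0165,-0.022,0,0.05],[0,0.023,-0.029,0,0.05],[0,0.030,-0.0355,0,0.05],[0,0.037,-0.042,0,0.05],[0,0.0445,-0.0475,0,0.05],[0,0.052,-0.053,0,0.05],[0,0.0605,-0.0575,0,0.05],[0,0.069,-0.062,0,0.05],[0,0.069,-0.062,0,0.05],[0,0.069,-0.062,0,0.05]]' 
python3 - <<'E'
from h import *
rel([395.6,-273.4,84.5])
p,d=ctrl.read_camera('scene');cv2.imwrite('pics/s5.png',p)
cv2.imwrite('pics/s5c.png',cv2.resize(p[60:380,300:600],None,fx=1.8,fy=1.8))
E
```

```text
time_s: 8.93
eef_pos: [497.3, -249.3, 220.0]
tcp_rot: [-3.14, 0.002, 1.819]
wrist_force: [-5.9, -1.3, 10.8]
grip_width: 0.131
gripper_force: 15.0
t 8.9 at [ 497.3 -249.3  220. ] rpy [-3.1403e+00  2.3000e-03  1.8190e+00] F [-5.9 -1.3 10.8] go m [ 0.0016 -0.1045  0.1355] None
```

View pics/s5c.png

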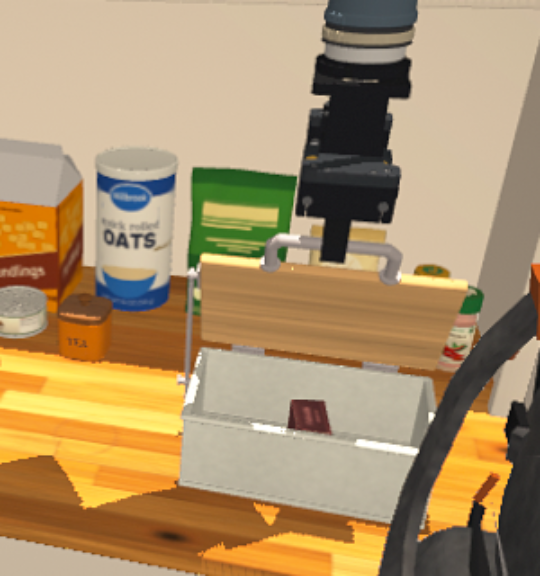

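The crop shows the lid about 1.1 rad open and still held, the stay on the left reaching its stud at (183,380), and the dark-red carton in the bin at (310,415). I'll go on to about 1.42, shifting slightly outward.

```bash
python3 -m pendant '[[0,0.000,-0.003,0,0.05],[0,0.008,-0.007,0,0.05],[0,0.016,-0.011,0,0.05],[0,0.025,-0.014,0,0.05],[0,0.034,-0.017,0,0.05],[0,0.043,-0.019,0,0.05],[0,0.050,-0.0205,0,0.05],[0,0.056,-0.0215,0,0.05],[0,0.056,-0.0215,0,0.05],[0,0.056,-0.0215,0,0.05]]' 
python3 - <<'E'
from h import *
rel([395.6,-273.4,84.5])
p,d=ctrl.read_camera('scene');cv2.imwrite('pics/s6c.png',cv2.resize(p[60:380,300:600],None,fx=1.8,fy=1.8))
E
```

```text
time_s: 9.82
eef_pos: [553.2, -235.1, 239.2]
tcp_rot: [3.14, 0.001, 1.819]
wrist_force: [-0.8, -2.9, 5.3]
grip_width: 0.13
gripper_force: 15.0
t 9.8 at [ 553.2 -235.1  239.2] rpy [3.1403e+00 1.0000e-03 1.8187e+00] F [-0.8 -2.9  5.3] go m [ 0.0015 -0.1622  0.1547] None
```

View pics/s6c.png

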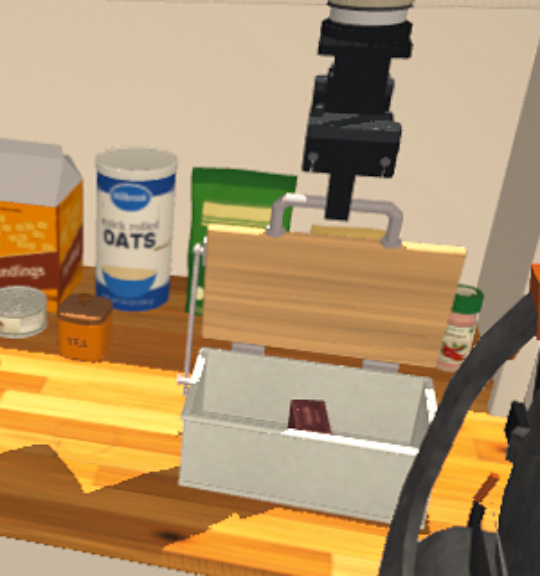

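The crop shows the lid almost upright, with the stay running down to the stud at (185,380); the handle travel gives about 1.41 rad. I'll let it down slowly onto the stay.

```bash
python3 -m pendant '[[0,0,0,0,0.05],[0,0,0,0,0.05],[0,-0.002,0,0,0.05],[0,-0.004,0.001,0,0.05],[0,-0.006,0.001,0,0.05],[0,-0.008,0.0015,0,0.05],[0,-0.010,0.002,0,0.05],[0,-0.012,0.002,0,0.05],[0,-0.014,0.003,0,0.05],[0,-0.016,0.003,0,0.05],[0,-0.018,0.004,0,0.05],[0,-0.020,0.004,0,0.05],[0,-0.022,0.005,0,0.05],[0,-0.0235,0.005,0,0.05],[0,-0.0235,0.005,0,0.05]]' 
python3 - <<'E'
from h import *
rel([395.6,-273.4,84.5])
E
```

```text
time_s: 11.12
eef_pos: [530.2, -240.8, 233.4]
tcp_rot: [3.139, 0.0, 1.818]
wrist_force: [3.5, -1.6, 1.1]
grip_width: 0.133
gripper_force: 15.0
t 11.1 at [ 530.2 -240.8  233.4] rpy [3.1395e+00 3.0000e-04 1.8176e+00] F [ 3.5 -1.6  1.1] go m [ 0.0013 -0.1385  0.1489] None
```

```bash
python3 -m pendant '[[0,-0.001,0,0,0.05],[0,-0.002,0,0,0.05],[0,-0.003,0.001,0,0.05],[0,-0.003,0.001,0,0.05],[0,-0.003,0.001,0,0.05]]' 
python3 - <<'E'
from h import *
rel([395.6,-273.4,84.5])
p,d=ctrl.read_camera('scene');cv2.imwrite('pics/s7c.png',cv2.resize(p[160:300,370:570],None,fx=4,fy=4))
E
```

```text
time_s: 11.53
eef_pos: [528.3, -241.3, 232.8]
tcp_rot: [3.138, 0.001, 1.818]
wrist_force: [5.6, -0.9, 1.0]
grip_width: 0.131
gripper_force: 15.0
t 11.5 at [ 528.3 -241.3  232.8] rpy [3.1378e+00 7.0000e-04 1.8179e+00] F [ 5.6 -0.9  1. ] go m [ 0.0014 -0.1365  0.1483] None
```

View pics/s7c.png

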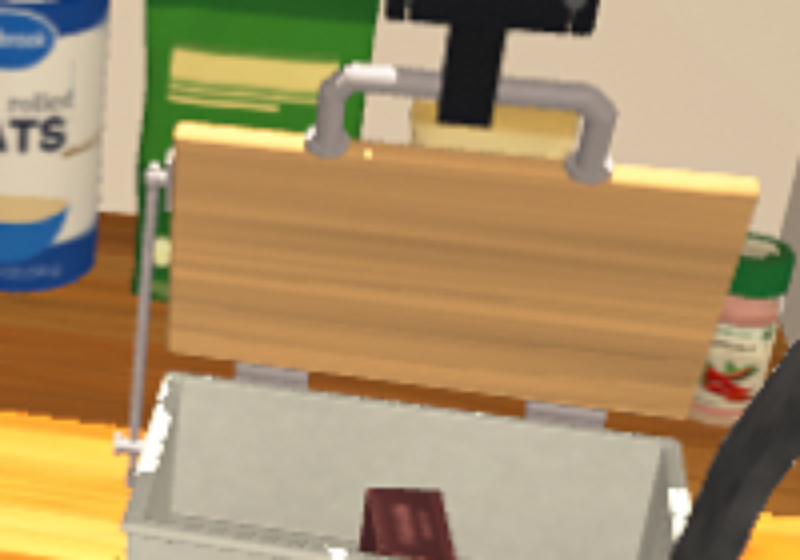

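The stud at (128,445) is crossed by the stay near its lower end, so it looks caught. One more small pull should confirm that the stay holds.

```bash
python3 -m pendant '[[0,-0.001,0,0,0.05],[0,-0.002,0,0,0.05],[0,-0.003,0.001,0,0.05],[0,-0.004,0.001,0,0.05],[0,-0.004,0.001,0,0.05]]'
```

```text
time_s: 12.0
eef_pos: [526.2, -242.0, 232.2]
tcp_rot: [3.134, 0.001, 1.818]
wrist_force: [8.7, 0.7, 1.2]
grip_width: 0.131
gripper_force: 15.0
```

```bash
cat >> h.py <<'E'
def lidangle():
    p,d=ctrl.read_camera('scene');S=cloud('scene',d);q=S[185:265,415:545].reshape(-1,3)
    a=np.radians(14.2);ex=np.array([np.cos(a),np.sin(a)])
    X=(q[:,:2]-[583.6,-226.5])@ex;s=(X>-75)&(X<5)&(q[:,2]>120)&(q[:,2]<245);q,X=q[s],X[s]
    for _ in range(3):
        k=np.polyfit(q[:,2],X,1);r=X-np.polyval(k,q[:,2]);g=abs(r)<3;q,X=q[g],X[g]
    print('lid angle',np.arctan2(1,-k[0]).round(3),len(X)); return p,S
E
python3 -c "
from h import *
lidangle();lidangle()"
python3 -m pendant '[[0,0.002,0,0,0.05],[0,0.004,-0.001,0,0.05],[0,0.006,-0.002,0,0.05],[0,0.007,-0.002,0,0.05],[0,0.007,-0.002,0,0.05],[0,0.007,-0.002,0,0.05]]'
python3 -c "
from h import *
lidangle();lidangle()"
```

```text
lid angle 1.254 6543
lid angle 1.254 6529
time_s: 12.6
eef_pos: [529.6, -240.9, 233.4]
tcp_rot: [3.141, 0.0, 1.818]
wrist_force: [4.6, -2.0, 0.0]
grip_width: 0.131
gripper_force: 15.0
lid angle 1.276 6591
lid angle 1.275 6610
```

```bash

python3 -m pendant '[[0,0.001,0,0,0.05],[0,0.002,-0.0005,0,0.05],[0,0.003,-0.001,0,0.05],[0,0.003,-0.001,0,0.05],[0,0.003,-0.001,0,0.05]]'
python3 -c "
from h import *
lidangle()"
python3 -m pendant '[[0,0.003,-0.001,0,0.14],[0,0.003,-0.001,0,0.16],[0,0.003,-0.001,0,0.18],[0,0.003,-0.001,0,0.22],[0,0.003,-0.001,0,0.22],[0,0.003,-0.001,0,0.22],[0,0.003,-0.001,0,0.22]]'
python3 -c "
from h import *
lidangle();lidangle()"
```

```text
time_s: 13.12
eef_pos: [531.7, -240.3, 234.0]
tcp_rot: [-3.14, -0.0, 1.818]
wrist_force: [2.6, -3.9, -3.0]
grip_width: 0.128
gripper_force: 15.0
lid angle 1.288 6623
time_s: 13.75
eef_pos: [535.1, -239.0, 235.7]
tcp_rot: [-3.142, -0.0, 1.818]
wrist_force: [-0.3, 0.5, 0.2]
grip_width: 0.216
gripper_force: 0.0
lid angle 1.291 6640
lid angle 1.292 6662
```

```bash

python3 -m pendant '[[0,-0.002,0,0,0.22],[0,-0.004,0,0,0.24],[0,-0.005,0,0,0.26],[0,-0.005,0,0,0.26],[0,-0.005,0,0,0.26]]'
python3 -c "
from h import *
lidangle();lidangle()"
```

```text
time_s: 14.27
eef_pos: [530.3, -240.7, 235.6]
tcp_rot: [3.142, -0.0, 1.818]
wrist_force: [0.1, -0.1, -0.0]
grip_width: 0.257
gripper_force: 0.0
lid angle 1.292 6661
lid angle 1.292 6656
```

The lid stands by itself at 1.292 rad. I'll withdraw straight up, then back towards the robot.

```bash

python3 -m pendant '[[0,0,-0.004,0,0.3],[0,0,-0.012,0,0.3],[0,0,-0.022,0,0.3],[0,0,-0.032,0,0.3],[0,0,-0.042,0,0.3],[0,0,-0.048,0,0.3],[0,0,-0.05,0,0.3],[0,-0.01,-0.05,0,0.4],[0,-0.03,-0.05,0,0.5],[0,-0.055,-0.05,0,0.6],[0,-0.08,-0.05,0,0.7],[0,-0.105,-0.05,0,0.7],[0,-0.125,-0.05,0,0.7],[0,-0.14,-0.05,0,0.7],[0,-0.15,-0.05,0,0.7],[0,-0.15,-0.05,0,0.7]]'
python3 - <<'E'
from h import *
p,S=lidangle();cv2.imwrite('pics/s8.png',p);np.save('pics/s8c.npy',S)
q,e=ctrl.read_camera('top');cv2.imwrite('pics/t8.png',q);T=cloud('top',e);np.save('pics/t8c.npy',T)
rel([0,0,0])
bar=np.array([399.,-274]);a=np.radians(14.2);ex=np.array([np.cos(a),np.sin(a)]);ey=np.array([-ex[1],ex[0]]);hinge=bar+190*ex
for n,im,C in (('scene',p,S),('top',q,T)):
    hsv=cv2.cvtColor(im,cv2.COLOR_BGR2HSV).astype(int)
    X=(C[...,:2]-hinge)@ex;Y=(C[...,:2]-hinge)@ey
    m=(X>-145)&(X<-6)&(abs(Y)<114)&(C[...,2]>15)&(C[...,2]<95)&(hsv[...,2]<120)&((hsv[...,0]>165)|(hsv[...,0]<8))&(hsv[...,1]>70)
    v,u=np.nonzero(m)
    if len(v)<30: print(n,len(v));continue
    print(n,len(v),'u',u.min(),u.max(),'v',v.min(),v.max(),'z',np.percentile(C[m][:,2],[1,50,98]).round(1))
    t=m&(C[...,2]>74)
    if t.sum()>10: print(' topface',t.sum(),rect(C[t]),'binXY',X[t].mean().round(1),Y[t].mean().round(1),'ext',np.percentile(X[t],[1,99]).round(1),np.percentile(Y[t],[1,99]).round(1))
    w=cv2.resize(im[max(0,v.min()-30):v.max()+30,max(0,u.min()-40):u.max()+40],(400,300));cv2.imwrite(f'pics/car_{n}.png',w)
E
ls pics
```

```text
time_s: 15.7
eef_pos: [382.7, -277.2, 285.2]
tcp_rot: [-3.14, -0.001, 1.816]
wrist_force: [-0.1, 0.1, 1.3]
grip_width: 0.696
gripper_force: 0.0
lid angle 1.292 6602
t 15.8 at [ 384.9 -277.4  285.5] rpy [ 3.1411e+00 -1.0000e-04  1.8170e+00] F [-0.5  0.3  0. ] go m [ 0.3628 -0.3057  0.2855] None
scene 110 u 460 482 v 284 299 z [61.1 83.1 85.7]
 topface 95 (array([ 483.2, -245.7]), array([60.5, 28.3]), 58.14) binXY -109.9 -0.0 ext [-122.4  -74. ] [-20.8  17.2]
top 0
c1.png
car_scene.png
s2.npy
s2.png
s2c.png
s3.png
s3c.png
s4c.png
s5.png
s5c.png
s6c.png
s7c.png
s8.png
s8c.npy
scene0.npy
scene0.png
t3.npy
t3.png
t8.png
t8c.npy
top0.npy
top0.png
```

```bash

python3 -m pendant '[[0.01,0.003,0,0,0.7],[0.03,0.01,0,0,0.7],[0.055,0.018,0,0,0.7],[0.08,0.027,0,0,0.7],[0.105,0.035,0,0,0.7],[0.13,0.043,0,0,0.7],[0.155,0.052,0,0,0.7],[0.18,0.06,0,0,0.7],[0.205,0.068,0,0,0.7],[0.225,0.075,0,0,0.7],[0.24,0.08,0,0,0.7],[0.24,0.08,0,0,0.7]]'
python3 - <<'E'
from h import *
p,S=lidangle();cv2.imwrite('pics/s9.png',p)
q,e=ctrl.read_camera('top');cv2.imwrite('pics/t9.png',q);T=cloud('top',e)
bar=np.array([399.,-274]);a=np.radians(14.2);ex=np.array([np.cos(a),np.sin(a)]);ey=np.array([-ex[1],ex[0]]);hinge=bar+190*ex
W=[]
for n,im,C in (('scene',p,S),('top',q,T)):
    hsv=cv2.cvtColor(im,cv2.COLOR_BGR2HSV).astype(int)
    X=(C[...,:2]-hinge)@ex;Y=(C[...,:2]-hinge)@ey
    m=(X>-145)&(X<-6)&(abs(Y)<114)&(C[...,2]>15)&(C[...,2]<95)&((hsv[...,0]>165)|(hsv[...,0]<8))&(hsv[...,1]>70)
    v,u=np.nonzero(m)
    if len(v)<30: print(n,len(v));continue
    print(n,len(v),'u',u.min(),u.max(),'v',v.min(),v.max(),'z',np.percentile(C[m][:,2],[1,50,98]).round(1))
    t=m&(C[...,2]>76)
    if t.sum()>10:
        k,l,st,_=cv2.connectedComponentsWithStats(t.astype(np.uint8));t=l==1+np.argmax(st[1:,4]);v,u=np.nonzero(t)
        Q=plane(n,np.c_[u,v],82);print(' topface',t.sum(),rect(Q),'med z',np.median(C[t][:,2]).round(1))
    W.append(cv2.resize(im[v.min()-30:v.max()+30,u.min()-40:u.max()+40],(400,400)))
W.append(cv2.resize(q[255:365,205:325],(400,400))) if len(W)<2 else 0
cv2.imwrite('pics/fin.png',np.hstack(W))
# tray again
z=T[...,2];m=np.zeros(z.shape,bool);m[262:365,205:325]=1;t=(m&(z>4.5)&(z<30)).astype(np.uint8);t=cv2.morphologyEx(t,cv2.MORPH_OPEN,np.ones((3,3)))
n,l,s,_=cv2.connectedComponentsWithStats(t);k=1+np.argmax(s[1:,4]);v,u=np.nonzero(l==k);Q=plane('top',np.c_[u,v],20);print('tray',s[k],rect(Q),cv2.boxPoints(cv2.minAreaRect(np.float32(Q[:,:2]))).round(0).tolist())
rel([0,0,0])
E
```

```text
time_s: 16.8
eef_pos: [403.4, -21.3, 285.5]
tcp_rot: [3.141, -0.002, 1.823]
wrist_force: [-0.3, 0.2, 0.3]
grip_width: 0.697
gripper_force: 0.0
lid angle 1.292 6647
scene 364 u 460 483 v 282 300 z [48.8 83.2 85.4]
 topface 337 (array([ 494.8, -251.6]), array([57.4, 36. ]), 22.06) med z 83.3
top 474 u 443 468 v 229 260 z [23.2 79.  87.2]
 topface 297 (array([ 491.1, -251.2]), array([65.2, 38.4]), 21.19) med z 81.5
tray [217 281  46  63 419] (array([474.3, 336.1]), array([ 94.4, 181.2]), 52.83) [[374.0, 353.0], [518.0, 244.0], [575.0, 319.0], [431.0, 428.0]]
t 16.9 at [403.9 -24.  285.6] rpy [-3.1416e+00  3.0000e-04  1.8211e+00] F [-0.7  0.2  0.1] go m [ 0.1233 -0.3854  0.2856] None
```

The carton's top face (seen fully from above as 65×38 mm at z≈82) is centred at (491,-251), with its long side at 21.2°. The wrist must clear the propped handle, so I'll grip about 16 mm forward of the centre and approach low from the front. First I'll move beside the bin and turn.

```bash

python3 -m pendant '[[-0.01,-0.001,0,0.8,0.7],[-0.03,-0.003,0,1.8,0.7],[-0.05,-0.005,0,2.8,0.7],[-0.07,-0.007,0,3.8,0.7],[-0.09,-0.009,0,4.8,0.7],[-0.11,-0.011,0,5.8,0.7],[-0.13,-0.013,0,6.8,0.7],[-0.15,-0.015,0,7.8,0.7],[-0.17,-0.017,0,8.8,0.7],[-0.19,-0.019,0,9.8,0.7],[-0.21,-0.022,0,10.8,0.7],[-0.228,-0.024,0,11.8,0.7],[-0.24,-0.025,0,12.8,0.7],[-0.244,-0.0256,0,13.6,0.7],[-0.244,-0.0256,0,13.85,0.7],[-0.244,-0.0256,0,13.85,0.7]]'
python3 -m pendant '[[0,0,0.01,0,0.7],[0,0,0.03,0,0.7],[0,0,0.055,0,0.7],[0,0,0.08,0,0.7],[0,0,0.105,0,0.7],[0,0,0.13,0,0.7],[0,0,0.15,0,0.7],[0,0,0.165,0,0.7],[0,0,0.175,0,0.7],[0,0,0.175,0,0.7],[0,0,0.175,0,0.7]]'
python3 -c "
from h import *
rel([478.1,-256.8,9.5],np.radians(21.2));lidangle()"
```

```text
time_s: 18.23
eef_pos: [438.4, -269.3, 285.1]
tcp_rot: [-3.141, 0.0, 0.365]
wrist_force: [0.2, 0.2, 0.2]
grip_width: 0.697
gripper_force: 0.0
time_s: 19.15
eef_pos: [438.5, -267.7, 110.2]
tcp_rot: [-3.141, 0.0, 0.368]
wrist_force: [0.2, -0.3, 0.7]
grip_width: 0.703
gripper_force: 0.0
t 19.1 at [ 438.5 -267.7  110.2] rpy [-3.1407e+00  4.0000e-04  3.6790e-01] F [ 0.2 -0.3  0.7] go m [0.0409 0.0041 0.1007] turn -0.02
lid angle 1.293 2015
```

```bash

python3 -m pendant '[[0.008,0.001,0,0,0.7],[0.02,0.002,0,0,0.7],[0.032,0.003,0,0,0.7],[0.041,0.004,0,0,0.7],[0.041,0.004,0,0,0.7],[0.041,0.004,0.008,0,0.7],[0.041,0.004,0.022,0,0.7],[0.041,0.004,0.038,0,0.7],[0.041,0.004,0.054,0,0.7],[0.041,0.004,0.066,0,0.7],[0.041,0.004,0.076,0,0.7],[0.041,0.004,0.085,0,0.7],[0.041,0.004,0.092,0,0.7],[0.041,0.004,0.098,0,0.7],[0.041,0.004,0.1005,0,0.7],[0.041,0.004,0.1005,0,0.7]]'
```

```text
time_s: 20.53
eef_pos: [478.1, -256.8, 9.6]
tcp_rot: [-3.141, 0.0, 0.368]
wrist_force: [0.8, 0.5, 1.0]
grip_width: 0.7
gripper_force: 0.0
```

```bash

python3 -m pendant '[[0,0,0,0,0.6],[0,0,0,0,0.55],[0,0,0,0,0.5],[0,0,0,0,0.46],[0,0,0,0,0.42],[0,0,0,0,0.38],[0,0,0,0,0.34],[0,0,0,0,0.3],[0,0,0,0,0.3],[0,0,0,0,0.3]]' 15
python3 -c "
from h import *
rel([478.1,-256.8,9.5],np.radians(21.2));lidangle()"
```

```text
time_s: 21.37
eef_pos: [478.7, -257.2, 10.4]
tcp_rot: [3.141, -0.0, 0.368]
wrist_force: [-0.9, -0.5, 4.6]
grip_width: 0.452
gripper_force: 15.0
t 21.4 at [ 478.7 -257.2   10.4] rpy [ 3.1406e+00 -4.0000e-04  3.6770e-01] F [-0.9 -0.5  4.6] go m [-0.0004 -0.0006  0.0009] turn -0.02
lid angle 1.293 3931
```

The carton is gripped at 39 mm. I'll lift it about 100 mm, staying under the handle, then draw back.

```bash

python3 -m pendant '[[0,0,-0.003,0,0.3],[0,0,-0.008,0,0.3],[0,0,-0.016,0,0.3],[0,0,-0.026,0,0.3],[0,0,-0.036,0,0.3],[0,0,-0.046,0,0.3],[0,0,-0.056,0,0.3],[0,0,-0.066,0,0.3],[0,0,-0.076,0,0.3],[0,0,-0.086,0,0.3],[0,0,-0.094,0,0.3],[0,0,-0.099,0,0.3],[0,0,-0.101,0,0.3],[0,0,-0.101,0,0.3],[0,0,-0.101,0,0.3]]' 20
python3 -m pendant '[[-0.008,0,0,0,0.3],[-0.02,0,0,0,0.3],[-0.035,0,0,0,0.3],[-0.05,0,0,0,0.3],[-0.06,0,-0.005,0,0.3],[-0.065,0,-0.015,0,0.3],[-0.065,0,-0.03,0,0.3],[-0.065,0,-0.045,0,0.3],[-0.065,0,-0.06,0,0.3],[-0.065,0,-0.068,0,0.3],[-0.065,0,-0.07,0,0.3],[-0.065,0,-0.07,0,0.3]]'
python3 - <<'E'
from h import *
rel([441,259,180],np.radians(21.2))
p,S=lidangle();hsv=cv2.cvtColor(p,cv2.COLOR_BGR2HSV).astype(int)
m=((hsv[...,0]>165)|(hsv[...,0]<8))&(hsv[...,1]>70)&(hsv[...,2]<130)&(np.hypot(S[...,0]-420,S[...,1]+275)<90)&(S[...,2]>100)
print('carton',m.sum(),np.percentile(S[m],[2,50,98],axis=0).round(0) if m.sum() else '')
E
```

```text
time_s: 22.67
eef_pos: [478.1, -256.7, 110.8]
tcp_rot: [-3.141, 0.0, 0.368]
wrist_force: [-0.4, -1.6, -2.0]
grip_width: 0.446
gripper_force: 20.0
time_s: 23.67
eef_pos: [418.0, -280.6, 181.9]
tcp_rot: [3.14, -0.001, 0.368]
wrist_force: [0.1, 0.7, -0.3]
grip_width: 0.45
gripper_force: 20.0
t 23.7 at [ 418.  -280.6  181.9] rpy [ 3.1398e+00 -8.0000e-04  3.6760e-01] F [ 0.1  0.7 -0.3] go m [ 0.2154 -0.4953  0.0019] turn -0.02
lid angle 1.292 4027
carton 508 [[ 396. -299.  192.]
 [ 417. -272.  254.]
 [ 459. -257.  256.]]
```

```bash

python3 -m pendant '[[0.002,-0.005,0,0,0.3],[0.006,-0.015,0,0,0.3],[0.012,-0.03,0,0,0.3],[0.019,-0.048,0,0,0.3],[0.028,-0.07,0,0,0.3],[0.037,-0.092,0,0,0.3],[0.046,-0.114,0,0,0.3],[0.055,-0.136,0,0,0.3],[0.064,-0.158,0,0,0.3],[0.073,-0.18,0,0,0.3],[0.082,-0.202,0,0,0.3],[0.091,-0.224,0,0,0.3],[0.1,-0.246,0,0,0.3],[0.109,-0.268,0,0,0.3],[0.118,-0.29,0,0,0.3],[0.127,-0.312,0,0,0.3],[0.136,-0.334,0,0,0.3],[0.144,-0.354,0,0,0.3],[0.15,-0.37,0,0,0.3],[0.153,-0.377,0,0,0.3]]'
python3 -c "
from h import *
rel([427.5,253.4,12],np.radians(21.2));lidangle()"
```

```text
time_s: 25.38
eef_pos: [422.8, 129.4, 180.6]
tcp_rot: [-3.14, 0.002, 0.371]
wrist_force: [0.2, -0.4, -1.1]
grip_width: 0.452
gripper_force: 20.0
t 25.4 at [422.8 129.4 180.6] rpy [-3.1401e+00  1.7000e-03  3.7080e-01] F [ 0.2 -0.4 -1.1] go m [ 0.0493 -0.1139  0.1686] turn 0.01
lid angle 1.292 6649
```

```bash

python3 -m pendant '[[0.004,-0.01,0,0,0.3],[0.011,-0.028,0,0,0.3],[0.019,-0.048,0,0,0.3],[0.028,-0.068,0,0,0.3],[0.036,-0.088,0,0,0.3],[0.043,-0.105,0,0,0.3],[0.047,-0.115,0,0,0.3],[0.0476,-0.1178,0,0,0.3],[0.0476,-0.1178,0.008,0,0.3],[0.0476,-0.1178,0.025,0,0.3],[0.0476,-0.1178,0.045,0,0.3],[0.0476,-0.1178,0.065,0,0.3],[0.0476,-0.1178,0.085,0,0.3],[0.0476,-0.1178,0.105,0,0.3],[0.0476,-0.1178,0.12,0,0.3],[0.0476,-0.1178,0.13,0,0.3],[0.0476,-0.1178,0.135,0,0.3],[0.0476,-0.1178,0.135,0,0.3],[0.0476,-0.1178,0.135,0,0.3]]'
python3 - <<'E'
from h import *
rel([427.5,253.4,9])
q,e=ctrl.read_camera('top');T=cloud('top',e);p,S=lidangle()
for n,im,C in (('top',q,T),('scene',p,S)):
    hsv=cv2.cvtColor(im,cv2.COLOR_BGR2HSV).astype(int)
    m=((hsv[...,0]>165)|(hsv[...,0]<8))&(hsv[...,1]>70)&(hsv[...,2]<130)&(np.hypot(C[...,0]-441,C[...,1]-259)<80)&(C[...,2]>12)
    print(n,m.sum(),np.percentile(C[m],[2,50,98],axis=0).round(0).tolist() if m.sum()>5 else '')
cv2.imwrite('pics/pl.png',np.hstack([cv2.resize(p[200:310,190:320],(400,400)),cv2.resize(q[230:370,190:340],(400,400))]))
E
```

```text
time_s: 27.02
eef_pos: [427.4, 253.3, 46.2]
tcp_rot: [3.141, -0.0, 0.367]
wrist_force: [0.0, 0.5, -0.1]
grip_width: 0.452
gripper_force: 20.0
t 27.0 at [427.4 253.3  46.2] rpy [ 3.1415e+00 -3.0000e-04  3.6700e-01] F [ 0.   0.5 -0.1] go m [ 0.0002 -0.0001  0.0372] None
lid angle 1.292 6674
top 118 [[402.0, 232.0, 51.0], [413.0, 250.0, 98.0], [424.0, 265.0, 150.0]]
scene 322 [[408.0, 227.0, 51.0], [430.0, 245.0, 117.0], [470.0, 277.0, 131.0]]
```

```bash

python3 -m pendant '[[0,0,0.005,0,0.3],[0,0,0.012,0,0.3],[0,0,0.02,0,0.3],[0,0,0.027,0,0.3],[0,0,0.032,0,0.3],[0,0,0.035,0,0.3],[0,0,0.036,0,0.3],[0,0,0.036,0,0.3]]'
python3 -m pendant '[[0,0,0.001,0,0.3],[0,0,0.0015,0,0.3],[0,0,0.002,0,0.3],[0,0,0.0025,0,0.3],[0,0,0.0025,0,0.3]]'
```

```text
time_s: 27.78
eef_pos: [426.8, 253.5, 9.6]
tcp_rot: [-3.142, 0.001, 0.368]
wrist_force: [0.1, -0.1, -0.8]
grip_width: 0.45
gripper_force: 20.0
time_s: 28.2
eef_pos: [427.2, 253.6, 7.6]
tcp_rot: [3.142, -0.0, 0.368]
wrist_force: [-0.1, 0.7, -0.6]
grip_width: 0.452
gripper_force: 20.0
```

```bash

python3 -m pendant '[[0,0,0.0005,0,0.3],[0,0,0.001,0,0.3],[0,0,0.0015,0,0.3],[0,0,0.0015,0,0.3],[0,0,0.0015,0,0.3]]'
python3 -m pendant '[[0,0,0.0005,0,0.3],[0,0,0.001,0,0.3],[0,0,0.0015,0,0.3],[0,0,0.0015,0,0.3]]'
```

```text
time_s: 28.62
eef_pos: [427.2, 253.6, 7.4]
tcp_rot: [3.141, -0.001, 0.368]
wrist_force: [-2.0, -0.8, 10.8]
grip_width: 0.45
gripper_force: 20.0
time_s: 28.95
eef_pos: [427.2, 253.6, 7.3]
tcp_rot: [3.141, -0.002, 0.368]
wrist_force: [-4.6, -2.6, 24.3]
grip_width: 0.448
gripper_force: 20.0
```

Contact at 7.4, as predicted. I'll ease the pressure, open, and withdraw upward.

```bash

python3 -m pendant '[[0,0,-0.001,0,0.3],[0,0,-0.002,0,0.3],[0,0,-0.002,0,0.3],[0,0,-0.002,0,0.44],[0,0,-0.002,0,0.46],[0,0,-0.002,0,0.48],[0,0,-0.002,0,0.52],[0,0,-0.002,0,0.58],[0,0,-0.002,0,0.66],[0,0,-0.002,0,0.7],[0,0,-0.002,0,0.7],[0,0,-0.002,0,0.7]]' 5
python3 -m pendant '[[0,0,-0.003,0,0.7],[0,0,-0.01,0,0.7],[0,0,-0.02,0,0.7],[0,0,-0.035,0,0.7],[0,0,-0.055,0,0.7],[0,0,-0.075,0,0.7],[0,0,-0.1,0,0.7],[0,0,-0.125,0,0.7],[0,0,-0.15,0,0.7],[0,0,-0.17,0,0.7],[0,0,-0.18,0,0.7],[0,0,-0.18,0,0.7]]'
python3 - <<'E'
from h import *
q,e=ctrl.read_camera('top');T=cloud('top',e);p,S=lidangle()
for n,im,C in (('top',q,T),('scene',p,S)):
    hsv=cv2.cvtColor(im,cv2.COLOR_BGR2HSV).astype(int)
    m=((hsv[...,0]>165)|(hsv[...,0]<8))&(hsv[...,1]>70)&(hsv[...,2]<130)&(np.hypot(C[...,0]-441,C[...,1]-259)<80)&(C[...,2]>12)&(C[...,2]<100)
    t=m&(C[...,2]>73);print(n,m.sum(),np.percentile(C[m],[2,50,98],axis=0).round(0).tolist() if m.sum()>5 else '',t.sum(),rect(C[t]) if t.sum()>5 else '')
cv2.imwrite('pics/end.png',np.hstack([cv2.resize(p[170:330,190:370],(400,400)),cv2.resize(q[230:370,190:340],(400,400))]))
E
```

```text
time_s: 29.95
eef_pos: [427.0, 253.6, 6.5]
tcp_rot: [-3.142, 0.0, 0.368]
wrist_force: [0.6, -0.2, -0.4]
grip_width: 0.686
gripper_force: 0.0
time_s: 30.95
eef_pos: [428.9, 254.3, 190.2]
tcp_rot: [3.141, -0.007, 0.368]
wrist_force: [-0.1, -0.0, -0.5]
grip_width: 0.704
gripper_force: 0.0
lid angle 1.291 6662
top 0  0 
scene 428 [[413.0, 232.0, 15.0], [440.0, 245.0, 71.0], [470.0, 274.0, 82.0]] 206 (array([437.9, 256.8]), array([60.1, 33.9]), 21.45)
```

View pics/end.png

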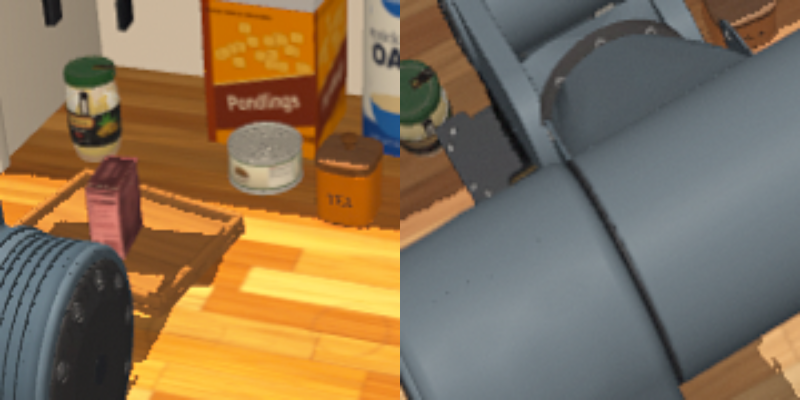

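The left half shows the carton upright near the tray's middle, at (113,205), with its top face centred at about (438,257) against the tray's (441,259). The jar, tin and caddy stand where they were, and the lid reads 1.291. Handing in.

```bash
python3 -c "
from cell import ctrl
print(ctrl.finish_job())"
```

```text
the job is handed in; nothing more can be done
None
```

The job is handed in; no verdict came back. At the last look the lid stood on its stay at about 1.29 rad and the carton stood upright within about 4 mm of the tray's centre; the other things looked undisturbed.

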